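# Load a sample tube on the roller mixer and set its speed

### The job

The purple-capped sample tube in the blue tray is due for mixing: lower it all the way onto the roller mixer into a free groove, lying along the rollers with its whole length on them, before you let go of it. Also roll the mixer's speed wheel up until the numeral 5 stands at the red pointers. Leave the other tubes where they lie.

Things in the scene. Friction and masses are not known exactly. Their poses are not given: they have to be found in the camera images.
- tube_center (a point): sealed frosted sample tube, 30 mm in diameter (cap included), 115 mm long, with a purple screw cap on its last 19 mm (+y end), a 15 mm taper at the other end and a paper label. Point on its axis, half-way along; y runs along the tube to the cap. This is the tube to load, about 60 g; it starts lying in one of the tray's two lanes.
- tube: The same purple-capped tube (same origin and axes as point tube_center).
- tray_neighbour_center (a point): sealed frosted sample tube, 30 mm in diameter (cap included), 115 mm long, with an orange screw cap on its last 19 mm (+y end), a 15 mm taper at the other end and a paper label. Point on its axis, half-way along; y runs along the tube to the cap. It lies in the tray's other lane (lanes 90 mm apart) and stays there.
- loaded_green_center (a point): sealed frosted sample tube, 30 mm in diameter (cap included), 115 mm long, with a green screw cap on its last 19 mm (+y end), a 15 mm taper at the other end and a paper label. Point on its axis, half-way along; y runs along the tube to the cap. It already lies on the mixer, in the first or the last groove, and stays there.
- loaded_white_center (a point): sealed frosted sample tube, 30 mm in diameter (cap included), 115 mm long, with a white screw cap on its last 19 mm (+y end), a 15 mm taper at the other end and a paper label. Point on its axis, half-way along; y runs along the tube to the cap. It already lies on the mixer, in the last or the first groove, and stays there.
- tray: Fixed blue tray, 200 (x) by 160 (y) by 16 mm high; floor and walls 4 mm thick. Origin on the bench under its centre. Two lanes along its y axis, at x = -45 and +45 mm; in each a tube lies between two low ribs (4 mm above the floor, 13 mm either side of the lane's middle line), its axis 19 mm above the bench.
- mixer: Fixed grey-white bench roller mixer, switched off; its rollers do not turn. Origin on the bench under the middle of the roller bed, z up. Six black rubber rollers, 25 mm in diameter, 220 mm long, lie along y (from -110 to +110 mm) at x = -80, -48, -16, 16, 48, 80 mm, tops 74.5 mm above the bench. Five grooves lie between them; the two outer ones hold tubes.
- bed_middle (a point): Middle of the middle groove, the only one with finger room on both sides, at the height of the axis of a tube lying there: 84.4 mm above the bench, 10 mm above the roller tops, so fingertips may reach at most 9 mm below the tube's axis. Axes as body mixer. Groove pitch 32 mm. Bed's ends: a cheek (top 80 mm above the bench) at y = -110 mm, the drive housing (top 100 mm) at +110 mm.
- wheel_axis (a point): Centre of the black speed wheel in the drive housing, 88 mm above the bench, 160 mm along y from the mixer's origin; it turns about this y axis (axes as body mixer). 22 mm wide, core radius 25 mm, eight grey ridges 4 mm thick reach to radius 30 mm. The housing's flat top is 12 mm above this point. White numerals 0 to 7 between the ridges; the one on top, between two red pointers, is set.
- speed_wheel (a joint): Turn of the speed wheel, rad: 0 (numeral 0 set) to 5.498 (7), 0.7854 a numeral, so 5 is at 3.927. Grows as the wheel's top is pushed to the mixer's +x. Numerals are midway between ridges: at value q the ridges stand at q + 0.393 + k * 0.785 rad from the top, counted towards +x. No detents; friction holds it where it is left, about 2 N at a ridge turns it either way.
There are look-alikes about, which are no part of the job. Leave any pink or turquoise look-alike of the tube alone.

How it is judged (in metres and radians):
On the way:
1. the purple-capped tube has been lowered onto the rollers, along a groove, while still held (its axis within 8 mm of the resting height) (contact force between the fingers and tube above 0.3 N and z of tube_center in the frame of mixer between 0.07837 and 0.09237 m and angle between the y axis of tube and the y axis of mixer, either way round below 0.1 rad and y of tube_center in the frame of mixer between -0.055 and 0.055 m and x of tube_center in the frame of mixer between -0.08 and 0.08 m), for 0.1 s.
At the end, for the whole second after the job is handed in: The purple-capped tube lies released and still in a groove: axis within 4 mm of its resting height (84.4 mm), within 0.1 rad of the rollers' direction, middle at most 55 mm from the rollers' middle. The speed wheel rests within 0.2 rad (a quarter numeral) of 5; the other tubes moved under 20 mm (z of tube_center in the frame of mixer between 0.0804 and 0.0884 m and x of tube_center in the frame of mixer between -0.08 and 0.08 m and y of tube_center in the frame of mixer between -0.055 and 0.055 m and angle between the y axis of tube and the y axis of mixer, either way round below 0.1 rad and linear speed of tube below 0.02 m/s and value of joint speed_wheel between 3.727 and 4.127 rad and velocity of joint speed_wheel between -0.05 and 0.05 rad/s); the robot touches nothing.
It fails at once if the orange-capped tube in the tray was moved more than 20 mm (distance of tray_neighbour_center from where it was at the start of the episode above 0.02 m).
It fails at once if the green-capped tube on the mixer was moved more than 20 mm (distance of loaded_green_center from where it was at the start of the episode above 0.02 m).
It fails at once if the white-capped tube on the mixer was moved more than 20 mm (distance of loaded_white_center from where it was at the start of the episode above 0.02 m).
It also fails if it takes over 67 s, if anything falls off the work surface, if the arm or the gripper's body presses on something with over 40 N, if the wrist force passes 120 N, or if a joint passes its speed limit or range.

### The arm

A 6-joint arm with a two-finger parallel gripper is mounted at the origin on the work surface. World frame = base frame: x ahead of the robot, y to its left, z up, the work surface at z = 0. Lengths are in mm, angles in rad, forces in N, time in s.
With the tool pointing down it reaches from about 350 to 875 mm from the base axis. Payload 4.2 kg.
Tool frame: the origin (TCP) lies at the very end of the fingers, on their centre line; the grasp point (between the pads) lies 19 mm behind it; z points along the fingers, y is the line along which they close (so a half turn about z gives the same grasp; the last joint's range is limited). The gripper opens to 85 mm and grips with 20 to 120 N. Pads are 22 mm wide; open, the fingers measure 114 mm over their backs; the gripper's body (76 mm by 85 mm) begins 54 mm behind the grasp point. The pads swing forward as they close: fully open they stand 13 mm farther back than shut.
Start: joints at [-1.027, 0.385, 0.008, 0, -1.194, -0.259], TCP at [175.62, -599.797, 231.312] pointing down, gripper open.
Joint ranges: [-3.14, 3.14], [-1.21, 2.06], [-1.07, 1.41], [-3.16, 2.05], [-2.99, -0.16], [-3.1, 3.1]. Speed limits (rad/s): [2.79, 2.79, 3.14, 3.14, 3.14, 3.14].

### API

Orientations are given as a unit quaternion [x, y, z, w].
In Python, from bench import arm gives the robot as it stands.
- The arm moves only by the tool servo_tool, never from a script. Its argument "rows" is a list that holds one entry, the list of rows, each a list of 7 numbers: the finger opening in mm, from 0 to 85.4, then the shift along the tool's x, y, z in mm, then the turn, a rotation vector about the tool's x, y, z in rad. A call has 1 to 10 rows; each row is the pose to reach, as a shift and turn from the pose commanded when the call began, along the tool's axes at that moment; what a row does not reach only later rows make up. A row lasts 1/8 s, in which the tool goes at most 62.5 mm and 10.7 degrees, less where a joint would pass 70% of its speed; a pose out of reach is approached as far as the arm can. A call with a gripper value outside its range is refused whole. The fingers move at their own pace and stop on an object; the grip force is fixed at half the most. Time passes only in rows, so rows that repeat a pose let the fingers close. It gives the time, the measured TCP pose, the force, the opening and the grip force at its end, in the units of the state.
- arm.read_state(): the state, without advancing time (a new reading comes with each control period).
- arm.get_image(name): name is "side" or "top" or "wrist"; returns the picture (480x640x3 uint8, red, green, blue); there is no depth.
- arm.camera_params(name): a dict with "intrinsics" (3x3 intrinsics, pixels), "R" (3x3) and "t" (3): a world point X has camera coordinates R X + t. Camera axes: x right, y down, z forward; pixel columns grow to the right and rows downward; lengths in mm; the calibration is good to about 2 mm. A picture is of the moment at which its call begins: read the wrist's pose just before it. camera_params takes no time and is no camera call; for the wrist camera it gives the pose at the moment of the call.
- arm.job_done(): hands the job in; it is judged then, once.
The state is a dict: "clock": time; "joints": joint angles; "joint_vel": joint speeds; "joint_efforts": joint torques, N m; "position": TCP position; "ee_rot": TCP orientation; "contact_force": force on the tool from outside, world axes, zero at the start; "wrist_torque": the same for the moment, N m; "gripper_width": finger opening in mm; "grasp_force": force on a finger pad.
Only numpy, scipy, OpenCV 4.12 (cv2) and the standard library are available. Lean on these libraries where they do the work, as an engineer would, in place of code of your own. Each camera call takes 0.05 s, during which the arm holds its last target. There are 200 camera calls.

## Working session

There is one attempt and no reset: what is moved stays moved. The work goes in short steps, Python scripts to look and compute and a tool call to move; the robot and the scene stay as the last step left them, time stands still between calls to the robot, and variables do not carry over. Pictures are saved under pics/ and viewed, at most 10 in all, crops included, and the job is handed in when it is done.

Besides the shell and the picture viewer there is one more tool, called after "Request:" as name([rows], argument=value, ...), one row to a line, values as JSON. servo_tool: Moves the arm, as the interface text tells. Its arguments: {"type":"object","properties":{"rows":{"type":"array"}},"required":["rows"]}

```bash
mkdir -p pics; python3 - <<'E'
from bench import arm
import cv2,numpy as np
for n in("top","side"):
    im=arm.get_image(n); cv2.imwrite(f"pics/{n}0.png",im[:,:,::-1])
    p=arm.camera_params(n); print(n,np.round(p["intrinsics"],1).tolist(),np.round(p["R"],4).tolist(),np.round(p["t"],1).tolist())
s=arm.read_state(); print(s)
E
```

```text
top [[463.0, 0.0, 315.3], [0.0, 463.0, 239.9], [0.0, 0.0, 1.0]] [[0.0238, -0.9997, 0.0007], [-0.9934, -0.0237, -0.1119], [0.1119, 0.002, -0.9937]] [-94.4, 619.0, 935.1]
side [[436.3, 0.0, 321.7], [0.0, 436.3, 242.8], [0.0, 0.0, 1.0]] [[0.9854, -0.1691, -0.0205], [-0.1303, -0.6706, -0.7303], [0.1098, 0.7223, -0.6828]] [-615.4, 96.2, 938.2]
{'clock': 0.1, 'joints': array([-1.02739199e+00,  3.85461182e-01,  6.77848961e-03, -4.16537000e-04,
       -1.19400024e+00, -2.58568056e-01]), 'joint_vel': array([-0.00103138, -0.00307408,  0.00384705,  0.00255601, -0.00085243,
        0.00014676]), 'joint_efforts': array([-4.21597670e-04, -3.93319702e+01,  1.88928187e+01,  4.19792712e+00,
       -2.57413922e-03,  1.03832795e-05]), 'position': array([ 175.47515916, -599.3259513 ,  230.35112825]), 'ee_rot': array([-1.41861085e-01,  9.89886107e-01,  9.44038969e-04, -1.89966507e-04]), 'contact_force': array([-0.66078366,  0.45981211, -0.28239419]), 'wrist_torque': array([ 0.00175687, -0.01336128, -0.02581525]), 'grasp_force': 0.0, 'gripper_width': 85.0981044182838}
```

View pics/top0.png

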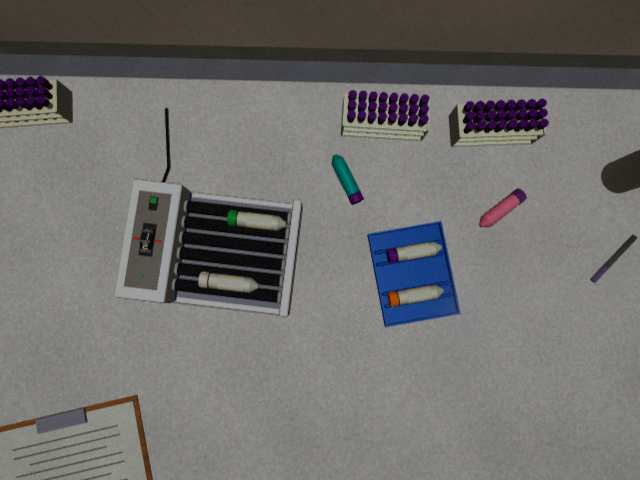

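View pics/side0.png

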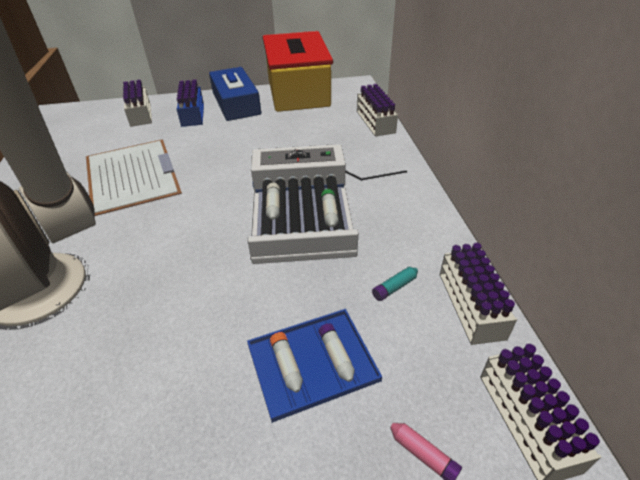

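The top view shows the blue tray holding the purple-capped tube at about (415,252) and the orange-capped tube at (416,295). The mixer is at about (210,248), with the green tube in its upper groove and the white one in its lower groove.

Candidates for the tube: the frosted tube at (415,252), the turquoise one at (347,178) and the pink one at (502,208). Only the first is frosted and lies in the tray. I'll confirm it in a crop.

```bash
python3 - <<'E'
import cv2,numpy as np
im=cv2.imread("pics/top0.png")
a=cv2.resize(im[175:320,110:305],None,fx=4,fy=4,interpolation=cv2.INTER_CUBIC)
a=cv2.convertScaleAbs(a,alpha=1.6); cv2.imwrite("pics/mix.png",a)
b=cv2.resize(im[215:335,365:465],None,fx=5,fy=5,interpolation=cv2.INTER_CUBIC)
b=cv2.convertScaleAbs(b,alpha=1.6);cv2.imwrite("pics/tray.png",b)
E
```

```text
(no output)
```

View pics/mix.png

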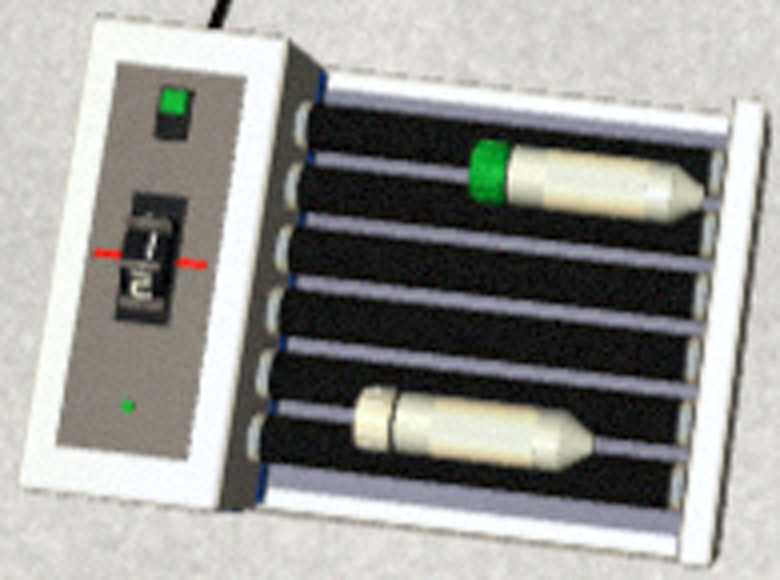

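View pics/tray.png

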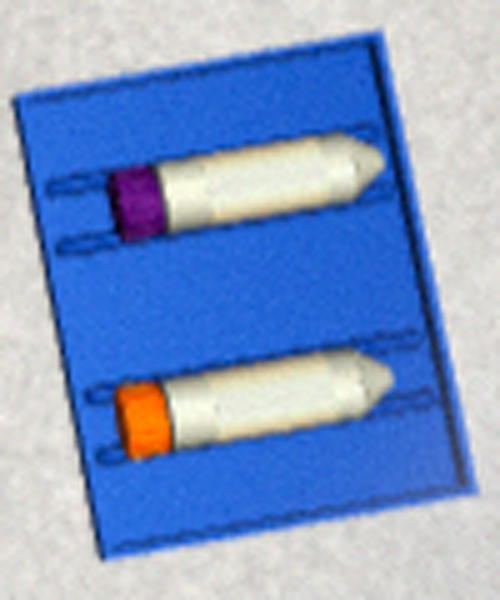

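The tray crop confirms it: the frosted tube with the purple cap in the upper lane is the target. Its cap end is at crop (110,205) and its tip at (384,163). In the mixer crop the wheel slot is at (150,258), with numeral 1 just on the +x side of the pointers and 2 coming next. The three inner grooves are free.

```bash
cat > h.py <<'E'
import numpy as np, cv2
from bench import arm
from scipy.optimize import least_squares
def back(p,px,z):
    K=np.array(p["intrinsics"]);R=np.array(p["R"]);t=np.array(p["t"])
    px=np.atleast_2d(px).astype(float)
    d=(R.T@np.linalg.inv(K)@np.c_[px,np.ones(len(px))].T).T; C=-R.T@t
    return C+d*((z-C[2])/d[:,2])[:,None]
def proj(p,X):
    c=np.array(p["R"])@np.array(X).T+np.array(p["t"])[:,None]; c=np.array(p["intrinsics"])@c
    return (c[:2]/c[2]).T
E
python3 - <<'E'
from h import *
np.set_printoptions(precision=1,suppress=True)
p=arm.camera_params("top"); print("C",-np.array(p["R"]).T@np.array(p["t"]))
M=lambda a:np.array(a)/4+[110,175]-.375
T=lambda a:np.array(a)/5+[365,215]-.4
hc=back(p,M([[97,17],[287,40],[218,508],[22,487]]),100); print("housing",hc)
pt=back(p,M([[92,253],[207,265],[150,259]]),100); print("pointer",pt)
g=back(p,M([[470,170],[707,203]]),84.4);w=back(p,M([[355,418],[593,443]]),84.4);print("green",g,"white",w)
ck=back(p,M([[750,100],[697,562]]),80);print("cheek",ck)
for n,a in (("purple",[[110,205],[384,163]]),("orange",[[118,422],[395,378]])):
    q=back(p,T(a),19); d=q[0]-q[1]; print(n,q,"mid",q.mean(0),"len",np.linalg.norm(d),"yaw of axis",np.arctan2(d[1],d[0]))
def ang(d):return np.arctan2(-d[0],d[1])
for n,d in(("h1",hc[0]-hc[1]),("h2",hc[3]-hc[2]),("ptr",pt[0]-pt[1]),("g",g[0]-g[1]),("w",w[0]-w[1])):print(n,"mixer yaw %.3f"%ang(d))
for n,d in(("he1",hc[0]-hc[3]),("he2",hc[1]-hc[2]),("ck",ck[0]-ck[1])):print(n,"%.3f"%np.arctan2(d[1],d[0]),np.linalg.norm(d))
tc=T([[14,97],[383,30],[478,492],[103,560]]); t=back(p,tc,16); print("tray",t,t.mean(0))
pw=arm.camera_params("wrist"); Rw=np.array(pw["R"]); print("wrist C",-Rw.T@np.array(pw["t"]),"fwd",Rw[2],"right",Rw[0],np.array(pw["intrinsics"])[0,0])
from scipy.spatial.transform import Rotation as Ro
s=arm.read_state(); print(Ro.from_quat(s["ee_rot"]).as_matrix(), s["position"])
E
```

```text
C [512.5 -81.6 998.5]
housing [[726.8 282.6 100. ]
 [717.4 187.9 100. ]
 [487.3 208.2 100. ]
 [495.1 303.1 100. ]]
pointer [[609.2 277.1 100. ]
 [604.6 220.6 100. ]
 [606.9 248.6 100. ]]
green [[657.   97.5  84.4]
 [643.2 -21.3  84.4]] white [[532.3 148.5  84.4]
 [522.9  31.   84.4]]
cheek [[696.8 -41.1  80. ]
 [466.1 -21.6  80. ]]
purple [[ 592.9 -231.5   19. ]
 [ 613.6 -347.9   19. ]] mid [ 603.3 -289.7   19. ] len 118.16561395658412 yaw of axis 1.7466839320393863
orange [[ 501.7 -235.5   19. ]
 [ 522.8 -351.9   19. ]] mid [ 512.2 -293.7   19. ] len 118.30919781133044 yaw of axis 1.7504164498082344
h1 mixer yaw -0.098
h2 mixer yaw -0.082
ptr mixer yaw -0.080
g mixer yaw -0.116
w mixer yaw -0.080
he1 -0.088 232.60830087590978
he2 -0.088 231.01069485726055
ck -0.084 231.46461665940703
tray [[ 638.5 -190.6   16. ]
 [ 671.3 -348.7   16. ]
 [ 476.1 -387.2   16. ]
 [ 444.2 -230.    16. ]] [ 557.5 -289.1   16. ]
wrist C [  99.9 -622.5  373. ] fwd [ 0.3  0.1 -1. ] right [-0.3  1.   0. ] 375.1674848349466
[[-1.  -0.3 -0. ]
 [-0.3  1.   0. ]
 [ 0.   0.  -1. ]] [ 175.5 -599.3  230.4]
```

Mixer yaw is about -0.087, with the bed middle near (592.6, 88) and the wheel near (606.9, 248.6). The tube's middle is at (603.3, -289.7) with yaw about 0.19; this agrees with the tray lane fit to within 1 mm. I'll move above the tube.

Request:
servo_tool([
  [[85,-498,177.5,121,0,0,-1.476],[85,-498,177.5,121,0,0,-1.476],[85,-498,177.5,121,0,0,-1.476],[85,-498,177.5,121,0,0,-1.476],[85,-498,177.5,121,0,0,-1.476],[85,-498,177.5,121,0,0,-1.476],[85,-498,177.5,121,0,0,-1.476],[85,-498,177.5,121,0,0,-1.476],[85,-498,177.5,121,0,0,-1.476],[85,-498,177.5,121,0,0,-1.476]],
])

```text
clock: 1.35
position: [605.1, -287.0, 108.1]
ee_rot: [0.772, -0.635, -0.001, 0.001]
contact_force: [0.0, 0.2, -0.0]
gripper_width: 85.3
grasp_force: 0.0
```

```bash
cat >> h.py <<'E'
from scipy.spatial.transform import Rotation as Ro
def tool(dw):
    s=arm.read_state(); return Ro.from_quat(s["ee_rot"]).inv().apply(dw)
E
python3 - <<'E'
from h import *
np.set_printoptions(precision=3,suppress=True)
s=arm.read_state();p=arm.camera_params("wrist");im=arm.get_image("wrist")
cv2.imwrite("pics/w1.png",cv2.convertScaleAbs(im[:,:,::-1],alpha=1.3))
M=Ro.from_quat(s["ee_rot"]).as_matrix();print(s["position"],M[:,0],np.arctan2(M[1,0],M[0,0]))
print("pred",proj(p,[[603.3,-289.7,19],[603.3-.189*57.5,-289.7+.982*57.5,19],[603.3+.189*57.5,-289.7-.982*57.5,19]]))
import pickle;pickle.dump(p,open("w1.pkl","wb"))
E
```

```text
[ 605.075 -287.047  108.103] [ 0.192 -0.981 -0.001] -1.3770951219734857
pred [[327.904 237.271]
 [327.382 315.223]
 [328.508 147.009]]
```

View pics/w1.png

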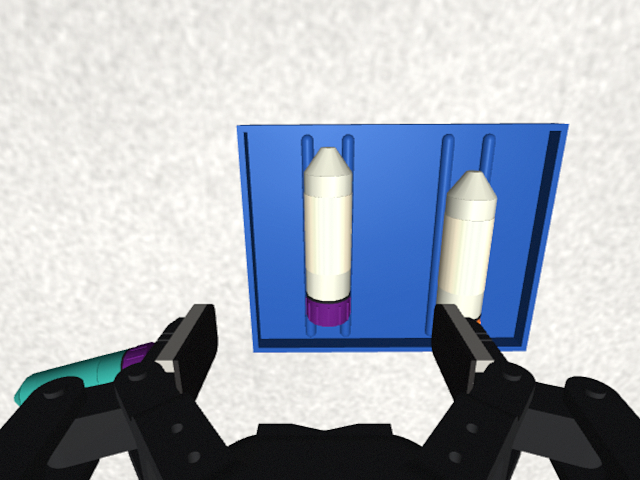

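The wrist view agrees with the prediction: tip at (328,148) and cap end at (328,322). The fingers are centred on the tube and clear of the orange-capped one. Descending.

Request:
servo_tool([
  [[80,0,0,25,0,0,0],[75,0,0,50,0,0,0],[70,0,0,60,0,0,0],[70,0,0,60,0,0,0]],
])

```text
clock: 1.9
position: [602.8, -290.2, 50.1]
ee_rot: [0.771, -0.637, -0.0, 0.0]
contact_force: [-0.3, 1.1, 0.7]
gripper_width: 70.1
grasp_force: 0.0
```

Request:
servo_tool([
  [[70,0,0,20,0,0,0],[70,0,0,34,0,0,0],[65,0,0,38,0,0,0],[55,0,0,38,0,0,0],[20,0,0,38,0,0,0],[20,0,0,38,0,0,0],[20,0,0,38,0,0,0],[20,0,0,38,0,0,0]],
])

```text
clock: 2.9
position: [604.4, -289.7, 13.4]
ee_rot: [0.771, -0.637, 0.001, -0.0]
contact_force: [-0.8, 1.2, 4.5]
gripper_width: 27.8
grasp_force: 59.7
```

Request:
servo_tool([
  [[20,0,0,-40,0,0,0],[20,0,0,-90,0,0,0],[20,-40,-6.5,-138,0,0,0.03],[20,-95,-15.5,-138,0,0,0.07],[20,-150,-24.5,-138,0,0,0.11],[20,-205,-33.5,-138,0,0,0.15],[20,-260,-42.5,-138,0,0,0.19],[20,-315,-51.5,-138,0,0,0.24],[20,-373,-61,-138,0,0,0.277],[20,-373,-61,-138,0,0,0.277]],
])

```text
clock: 4.15
position: [592.6, 92.1, 149.6]
ee_rot: [-0.678, 0.735, 0.0, -0.0]
contact_force: [0.3, -1.7, -0.9]
gripper_width: 27.3
grasp_force: 59.5
```

```bash
python3 - <<'E'
from h import *
np.set_printoptions(precision=3,suppress=True)
im=arm.get_image("wrist");s=arm.read_state();p=arm.camera_params("wrist")
cv2.imwrite("pics/w2.png",cv2.convertScaleAbs(im[:,:,::-1],alpha=1.3))
M=Ro.from_quat(s["ee_rot"]).as_matrix();print(s["position"],np.arctan2(M[1,0],M[0,0])+np.pi/2,s["gripper_width"],s["grasp_force"])
u=np.array([np.sin(.087),np.cos(.087),0]);v=np.array([u[1],-u[0],0]);b=np.array([592.6,88,0])
k=[0,0,1]
P=[b+x*v+y*u+np.array([0,0,z]) for x,y,z in((-80,-105,74.5),(80,-105,74.5),(-80,105,74.5),(80,105,74.5),(0,160,100),(-116,110,100),(116,110,100))]
print(proj(p,P)); print(-np.array(p["R"]).T@p["t"])
import pickle;pickle.dump(p,open("w2.pkl","wb"))
E
```

```text
[592.489  90.242 149.47 ] -0.08373169043948359 27.694039060981215 59.467763900756836
[[476.023  58.183]
 [173.648  57.166]
 [437.714 385.671]
 [209.93  385.344]
 [323.71  477.878]
 [504.426 419.695]
 [143.006 419.247]]
[586.515  10.613 292.183]
```

View pics/w2.png

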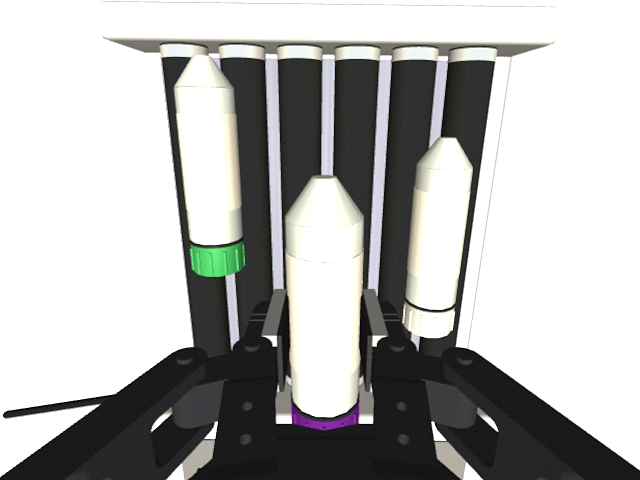

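The green tube is on the left and the white on the right of the held tube (tip at (324,180)). The middle groove line is at column ~328.5 at row 58, against a predicted 325, so I shift about 2 mm towards mixer -x, which is tool +y. Tool x runs along mixer -y.

Request:
servo_tool([
  [[20,0,2,20,0,0,0],[20,0,2,40,0,0,0],[20,0,2,55,0,0,0],[20,0,2,64,0,0,0],[20,0,2,67,0,0,0],[20,0,2,67,0,0,0],[20,0,2,67,0,0,0]],
])

```text
clock: 5.08
position: [591.6, 88.6, 84.0]
ee_rot: [-0.676, 0.737, -0.0, 0.001]
contact_force: [-0.0, -0.6, -1.4]
gripper_width: 27.8
grasp_force: 59.5
```

Request:
servo_tool([
  [[20,0,0,2,0,0,0],[20,0,0,4,0,0,0],[20,0,0,5,0,0,0],[20,0,0,5,0,0,0],[20,0,0,5,0,0,0]],
])

```text
clock: 5.7
position: [591.2, 88.5, 78.9]
ee_rot: [-0.676, 0.737, -0.0, 0.0]
contact_force: [-1.8, -0.2, 4.9]
gripper_width: 27.6
grasp_force: 59.8
```

Request:
servo_tool([
  [[20,0,0,1,0,0,0],[20,0,0,1,0,0,0],[20,0,0,1,0,0,0]],
])

```text
clock: 6.08
position: [591.3, 88.5, 78.8]
ee_rot: [-0.676, 0.737, -0.0, 0.0]
contact_force: [-4.3, 0.7, 10.0]
gripper_width: 27.8
grasp_force: 60.4
```

Seated: the force is rising and z is no longer dropping. Releasing to a limited width and rising.

Request:
servo_tool([
  [[34,0,0,0,0,0,0],[46,0,0,0,0,0,0],[46,0,0,0,0,0,0],[46,0,0,-15,0,0,0],[46,0,0,-45,0,0,0],[20,-10,0,-95,0,0,0],[0,-50,0,-120,0,0,0],[0,-70,0,-120,0,0,0],[0,-70,0,-120,0,0,0]],
])

```text
clock: 7.2
position: [596.7, 159.3, 196.7]
ee_rot: [-0.676, 0.737, 0.0, -0.0]
contact_force: [0.2, -0.5, -0.4]
gripper_width: -0.0
grasp_force: 0.0
```

```bash
python3 - <<'E'
from h import *
import pickle
np.set_printoptions(precision=3,suppress=True)
im=arm.get_image("wrist");s=arm.read_state();p=arm.camera_params("wrist");pickle.dump(p,open("w3.pkl","wb"))
t=arm.get_image("top")[175:320,110:305]
a=cv2.convertScaleAbs(cv2.resize(t,None,fx=2,fy=2,interpolation=cv2.INTER_CUBIC),alpha=1.5)
c=np.zeros((480,640+160,3),np.uint8)
out=np.zeros((600,800,3),np.uint8); out[:420,:560]=cv2.resize(cv2.convertScaleAbs(im,alpha=1.2),(560,420)); out[300:590,400:790]=a
cv2.imwrite("pics/w3.png",out[:,:,::-1]); cv2.imwrite("pics/w3raw.png",im[:,:,::-1])
M=Ro.from_quat(s["ee_rot"]).as_matrix();print(s["position"],np.arctan2(M[1,0],M[0,0])+np.pi/2,s["gripper_width"])
u=np.array([np.sin(.087),np.cos(.087),0]);v=np.array([u[1],-u[0],0]);b=np.array([591,88,0])
print(proj(p,[b+160*u+[0,0,100],b+[0,0,84.4]]))
E
```

```text
[596.366 158.303 196.125] -0.08618319955282816 -0.008730233962527327
[[323.495 351.231]
 [323.465 127.225]]
```

View pics/w3.png

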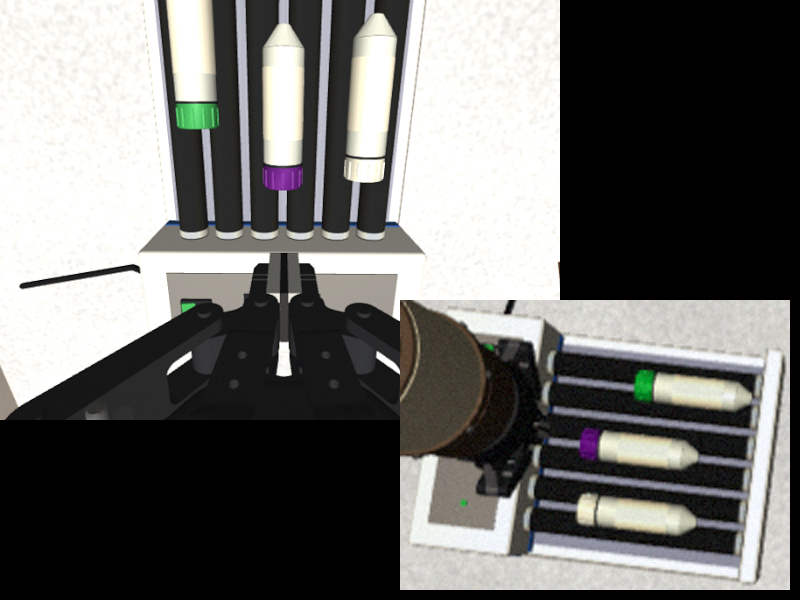

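The purple tube lies along the middle groove, with its cap at (283,178) in the wrist view and the tube lying parallel in the top inset. The others haven't moved. Next is the wheel; I estimate q is about 1.0 from numerals 1 and 2 in the mixer crop. First I'll measure the closed fingertip's thickness numerically.

```bash
python3 - <<'E'
from h import *
import pickle
np.set_printoptions(precision=1,suppress=True,linewidth=250)
p=pickle.load(open("w3.pkl","rb"));s=arm.read_state();T=s["position"];M=Ro.from_quat(s["ee_rot"]).as_matrix()
P=lambda x,y,z:T+M@np.array([x,y,z])
print(proj(p,[P(0,0,0),P(11,0,0),P(11,7,0),P(11,-7,0),P(11,0,-10),P(11,7,-10),P(11,-14.5,0)]))
im=cv2.cvtColor(cv2.imread("pics/w3raw.png"),cv2.COLOR_BGR2GRAY)
for r in range(284,345,6): print(r,im[r,276:374:2])
u=M[:,0]*-1; d=np.array([605.5,248,0])-T; print("tool delta to wheel",M.T@d)
E
```

```text
[[325.3 307. ]
 [325.3 283.6]
 [342.1 283.6]
 [308.6 283.6]
 [325.4 294.7]
 [343.2 294.7]
 [290.7 283.6]]
284 [ 99 100 100  99  98 100  99  99  99  99  99 100  99  99  99  99 100 100 100  99  99  98  99 100 100 101  99  99  99  99  98  99  99  99  99  99  98  99  98 101  99  99 100 100 100 100 100 100 100]
290 [213 213 213 213 214 213 212 213 213 212 213 212 213 212 211 213 153  76  77  75  76  77  64  12  13  13  48  75  78  77  75  74 117 211 206 207 206 206 206 206 205 204 205 205 203 204 201 201 201]
296 [234 234 233 234 233 233 233 234 234 234 234 234 233 234 233 238  91  76  76  76  76  76  64  15  16  11  49  76  76  75  76  76  65 241 234 234 234 234 234 234 234 234 234 233 233 233 233 234 234]
302 [234 234 233 233 234 233 234 234 238  89  13  18  19  17  17  29  78  76  76  76  76  78  51  15  17  14  37  77  77  76  77  76  76  38  16  18  15  16  15  65 236 234 234 234 233 234 234 233 234]
308 [234 233 234 234 234 234 238   3  18  19  22  19  20  19  17  49  78  76  75  76  76  77  51  14  15  16  37  78  76  76  75  75  75  65  17  20  20  19  17  16  18   5 239 234 234 2
[... 567 characters left out ...]
8  16  20  18  18  18  19  17  61 137 134 134 135 134]
332 [135 135 134 134 126  14  18  19  20  19  20  19  20  16  54  77  75  76  75  75  76  78  12  14  16  15  12  78  75  76  75  75  76  76  66  17  18  19  20  21  20  16  15  14 116 133 133 133 133]
338 [135 115  40  42  29  20  19  19  18  19  18  19  18  19  21  19  18  14  52 184 195 198  45  54  54  53  46 200 195 193  70  12  15  21  18  17  18  18  20  20  17  20  17  18  21 110 134 134 134]
344 [134 116  16  18  19  19  20  25  22  18  18  19  17  19  23  25  20  19  19  19  11 173  45  53  54  54  47 190   8  16  21  19  20  22  25  20  19  18  17  17  20  24  17  20  18  18  15  99 135]
tool delta to wheel [-91.   -1.8 195.8]
```

The closed tip is 13.4 mm thick, so it fits between ridges. I'll push at about 26.5 mm above the wheel axis, in four equal strokes. First, go to the staging point.

Request:
servo_tool([
  [[0,-50,17,30,0,0,0],[0,-91,17,60,0,0,0],[0,-91,17,66,0,0,0],[0,-91,17,66,0,0,0],[0,-91,17,66,0,0,0],[0,-91,17,66,0,0,0]],
])

```text
clock: 8.05
position: [588.7, 249.5, 132.4]
ee_rot: [-0.675, 0.738, -0.0, 0.001]
contact_force: [0.8, 0.6, -0.4]
gripper_width: 0.2
grasp_force: 0.0
```

```bash
cat >> h.py <<'E'
def wheel():
    s=arm.read_state();d=s["position"]-np.array([605.5,248,88]);a=.087
    print("mixer-frame rel wheel", np.round([d[0]*np.cos(a)-d[1]*np.sin(a),d[0]*np.sin(a)+d[1]*np.cos(a),d[2]],1),s["clock"])
E
python3 -c "
from h import *
wheel()"
```

```text
mixer-frame rel wheel [-16.8   0.1  44.4] 8.05
```

Request:
servo_tool([
  [[0,0,3,10,0,0,0],[0,0,3,18,0,0,0],[0,0,3,18,0,0,0],[0,0,-2,18,0,0,0],[0,0,-7,18,0,0,0],[0,0,-11,18,0,0,0],[0,0,-15,18,0,0,0],[0,0,-19,18,0,0,0],[0,0,-19,18,0,0,0],[0,0,-19,18,0,0,0]],
])

```text
clock: 9.3
position: [607.5, 248.6, 113.3]
ee_rot: [-0.676, 0.737, -0.0, 0.0]
contact_force: [-0.2, -0.8, -0.1]
gripper_width: -0.2
grasp_force: 0.1
```

```bash
python3 -c "
from h import *
wheel()"
```

```text
mixer-frame rel wheel [ 2.   0.8 25.3] 9.3
```

Request:
servo_tool([
  [[0,0,2,0,0,0,0],[0,0,2,-12,0,0,0],[0,0,26,-12,0,0,0],[0,0,26,-12,0,0,0],[0,0,26,-1,0,0,0],[0,0,26,-1,0,0,0],[0,0,20,-1,0,0,0],[0,0,14,-1,0,0,0],[0,0,9,-1,0,0,0],[0,0,4,-1,0,0,0]],
])

```text
clock: 10.55
position: [603.4, 248.9, 114.2]
ee_rot: [-0.676, 0.737, 0.0, -0.0]
contact_force: [-2.9, 0.8, 1.1]
gripper_width: 0.1
grasp_force: 1.2
```

Request:
servo_tool([
  [[0,0,-4,0,0,0,0],[0,0,-4,0,0,0,0],[0,0,-4,0,0,0,0]],
])

```text
clock: 10.92
position: [607.6, 248.7, 114.4]
ee_rot: [-0.676, 0.737, -0.0, 0.0]
contact_force: [-0.9, -0.5, -0.6]
gripper_width: 0.4
grasp_force: 0.2
```

```bash
python3 -c "
from h import *
wheel()"
```

```text
mixer-frame rel wheel [ 2.   0.9 26.4] 10.925
```

Request:
servo_tool([
  [[0,0,2,0,0,0,0],[0,0,2,-12,0,0,0],[0,0,26,-12,0,0,0],[0,0,26,-12,0,0,0],[0,0,26,0,0,0,0],[0,0,26,0,0,0,0],[0,0,20,0,0,0,0],[0,0,14,0,0,0,0],[0,0,9,0,0,0,0],[0,0,4,0,0,0,0]],
])

```text
clock: 12.18
position: [603.4, 248.9, 114.2]
ee_rot: [-0.676, 0.737, 0.0, -0.0]
contact_force: [-2.4, -0.5, -0.1]
gripper_width: 0.1
grasp_force: 1.2
```

Request:
servo_tool([
  [[0,0,-4,0,0,0,0],[0,0,-4,0,0,0,0],[0,0,-4,0,0,0,0],[0,0,-2,0,0,0,0],[0,0,-2,-30,0,0,0],[0,-50,-2,-60,0,0,0],[0,-80,-2,-60,0,0,0],[0,-80,-2,-60,0,0,0],[0,-80,-2,-60,0,0,0]],
])

```text
clock: 13.3
position: [611.8, 328.1, 174.0]
ee_rot: [-0.676, 0.737, -0.0, -0.0]
contact_force: [-0.0, -1.0, 0.5]
gripper_width: -0.1
grasp_force: 0.0
```

```bash
cat > look.py <<'E'
from h import *
import sys
wheel();s=arm.read_state();p=arm.camera_params("wrist");im=arm.get_image("wrist")
a=.087;u=np.array([np.sin(a),np.cos(a),0]);v=np.array([u[1],-u[0],0]);W=np.array([605.5,248,88])
c=proj(p,[W+[0,0,25]])[0];x,y=(int(c[0])-75,int(c[1])-60);x=max(x,0);y=max(y,0)
cv2.imwrite(f"pics/{sys.argv[1]}.png",cv2.convertScaleAbs(cv2.resize(im[y:y+120,x:x+150,::-1],None,fx=5,fy=5,interpolation=cv2.INTER_CUBIC),alpha=1.3))
for th in (-.785,-.393,0,.393,.785):
    print(th,np.round((proj(p,[W+r*(np.sin(th)*v+np.array([0,0,np.cos(th)])) for r in(25,30)])-[x,y])*5+2).tolist())
E
python3 look.py w4
```

```text
mixer-frame rel wheel [-0.6 80.4 86. ] 13.3
-0.785 [[547.0, 307.0], [583.0, 307.0]]
-0.393 [[473.0, 307.0], [494.0, 307.0]]
0 [[381.0, 307.0], [381.0, 307.0]]
0.393 [[289.0, 307.0], [268.0, 307.0]]
0.785 [[216.0, 307.0], [179.0, 307.0]]
```

View pics/w4.png

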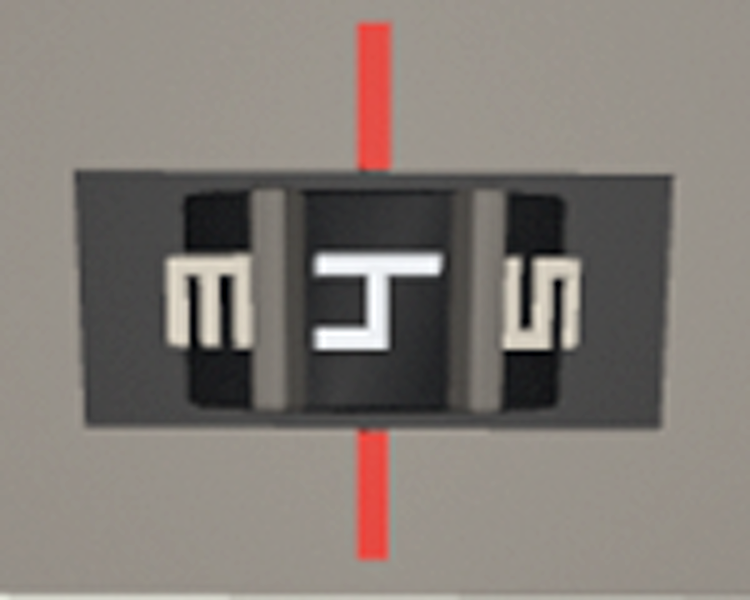

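The wheel shows 4 centred at the pointers (columns 373), with its ridges at columns 270 and 487 and 5 coming next. One more identical stroke will do it.

Request:
servo_tool([
  [[0,50,24,0,0,0,0],[0,80,24,30,0,0,0],[0,80,24,46,0,0,0],[0,80,24,46,0,0,0],[0,80,24,60,0,0,0],[0,80,24,60,0,0,0],[0,80,18,60,0,0,0],[0,80,12,60,0,0,0],[0,80,7,60,0,0,0],[0,80,2,60,0,0,0]],
])

```text
clock: 14.6
position: [603.6, 249.1, 114.5]
ee_rot: [-0.676, 0.737, 0.0, 0.0]
contact_force: [-2.2, 1.7, 1.6]
gripper_width: 0.2
grasp_force: 1.2
```

Request:
servo_tool([
  [[0,0,-4,0,0,0,0],[0,0,-4,0,0,0,0],[0,0,-4,0,0,0,0],[0,0,-2,0,0,0,0],[0,0,-2,-30,0,0,0],[0,-50,-2,-60,0,0,0],[0,-80,-2,-60,0,0,0],[0,-80,-2,-60,0,0,0],[0,-80,-2,-60,0,0,0]],
])

```text
clock: 15.72
position: [611.8, 328.0, 173.9]
ee_rot: [-0.676, 0.737, -0.0, -0.001]
contact_force: [0.6, -0.1, 1.3]
gripper_width: -0.1
grasp_force: 0.0
```

```bash
python3 look.py w5
```

```text
mixer-frame rel wheel [-0.7 80.3 85.9] 15.725
-0.785 [[546.0, 303.0], [582.0, 303.0]]
-0.393 [[472.0, 303.0], [493.0, 303.0]]
0 [[381.0, 303.0], [381.0, 303.0]]
0.393 [[289.0, 303.0], [268.0, 303.0]]
0.785 [[215.0, 303.0], [179.0, 303.0]]
```

View pics/w5.png

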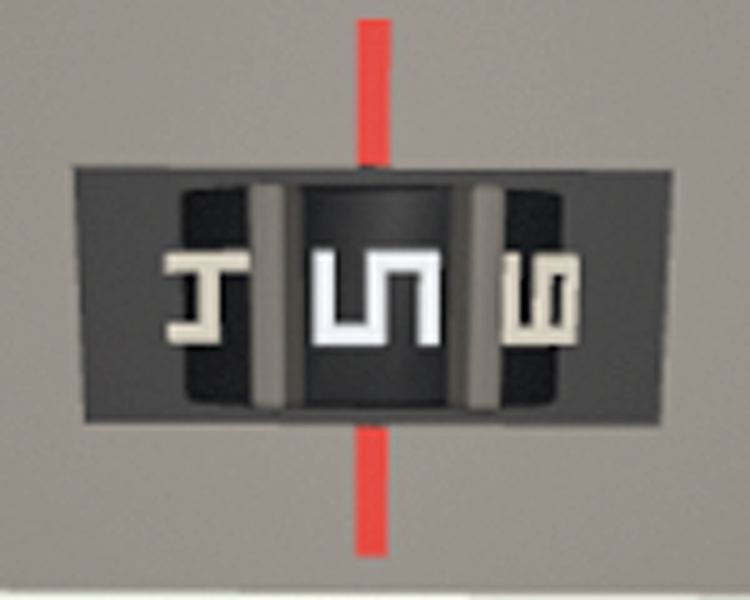

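Numeral 5 is centred at the pointers (columns 373; ridges at 268 and 487). The tube is in the middle groove and the arm touches nothing, so I'm handing in.

```bash
python3 -c "
from bench import arm
print(arm.job_done())"
```

```text
the job is handed in; nothing more can be done
None
```

I handed the job in at about 16 s: the purple-capped tube lies in the mixer's middle groove, set down before release, the speed wheel shows 5 at the pointers, and the other tubes looked unmoved in the last picture of them; the hand-in returned no verdict.

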